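# Load the tacking jig and hold its spatter guard open

## Task

Take the flat steel bar that lies on the bench to the left of the tacking jig and slide it lengthwise along the jig's narrow support tongue into the slot, fully home against the stop inside, while the spatter guard is still shut. Then lift the hinged guard by its handle to 50 degrees open (within 5 degrees) and keep holding it there so that a welder could reach in: finish while holding the handle, because the guard falls shut if let go. The bar must stay home, and the nut, tin and tube offcut standing around must be left alone.

Things in the scene. Friction and masses are not known exactly. Their poses are not given: they have to be found in the camera images.
- bar_center (a point): Centre (half-way up) of the loose flat steel bar, 30 x 165 x 8 mm, 0.31 kg, lying flat on the bench. Its own y axis runs along its 165 mm length, z up; either end may go in first.
- jig: Tacking jig, dark steel, fixed to the bench. Origin on the bench right below the slot mouth; x = direction in which the bar slides in, z up. In front of the mouth a support tongue, 22 mm wide (narrower than the bar, so fingers can straddle it), top 14 mm above the bench, runs from x = -90 mm to 0 and on as the bed inside. The guarded bay is 112 mm wide and ends at x = 150 mm.
- slot_mouth (a point): Centre of the slot mouth at the lying bar's mid-height: x = 0, y = 0, z = 18 mm of the jig. The slot is 32.5 mm wide (mouth flared to 43 mm over the first 12 mm), 10.5 mm high (z 14 to 24.5 mm), under a 100 mm wide bridge from x = 0 to 35 mm, top at 34 mm (screw heads to 38 mm).
- bar_stop (a point): Face of the upright stop plate in the bay that the bar's front end must meet: x = 70 mm, y = 0, z = 18 mm of the jig. With the bar home its centre is at x = -12.5 mm, y = 0, z = 18 mm of the jig, and about 95 mm of it stays outside the mouth.
- guard_hinge (a point): Middle of the guard's hinge axis, at x = 135 mm, y = 0, z = 50 mm of the jig; the axis runs along the jig's y.
- guard (a joint): Opening angle of the spatter guard in rad, 0 shut (lying level), 0.873 = 50 degrees; its edge nearest the slot mouth rises and swings towards the hinge; stops at 1.3. The guard is a thin aluminium plate 100 x 112 mm, with the handle 0.35 kg, nearly frictionless hinge: it falls shut from every angle.
- guard_handle (a point): Round steel grab bar on top of the guard; origin = middle of the bar, the grip point. 12 mm thick, along the jig's y, 80 mm free between its legs, 36 mm above the guard's top face. Shut: x = 45 mm, z = 92 mm of the jig (90 mm towards the mouth from the hinge axis and 42 mm above it). It circles the hinge axis at 99 mm radius; being round it can turn in the fingers.
- nut: Bystander: loose M20 hex nut, 31 x 35 x 16 mm, origin under it.
- tin: Bystander: loose round paste tin, 79 mm across, 50 mm high, origin under it.
- tube: Bystander: loose piece of square tube, 30 x 30 mm, 52 mm high, standing, origin under it.

How it is judged:
By the outcome, as a careful person would: the job done as asked, in the order asked, and still so for the second after the job is handed in, while the arm keeps its last pose, push and grip.
It also fails if it takes over 51 s, if anything falls off the work surface, if the arm or the gripper's body presses on something with over 40 N, if the wrist force passes 120 N, or if a joint passes its speed limit or range.

## Robot

A 6-joint arm with a two-finger parallel gripper is mounted at the origin on a cart in front of the work surface, level with it; the furniture and walls round the work are solid. World frame = base frame: x ahead of the robot, y to its left, z up, the work surface at z = 0. Lengths are in mm, angles in rad, forces in N, time in s.
With the tool pointing down it reaches from about 300 to 950 mm from the base axis. Payload 3.1 kg.
Tool frame: the origin (TCP) lies at the very end of the fingers, on their centre line; the grasp point (between the pads) lies env.tcp_to_grasp behind it (env.tcp_to_grasp is the distance from the TCP to the grasp point, in mm); z points along the fingers, x is the direction in which the jaws open and shut, and the axes are right-handed (so a half turn about z gives the same grasp; the last joint's range is limited). The gripper opens to 85 mm and grips with 20 to 120 N. Pads are 22 mm wide; open, the fingers measure 114 mm over their backs; the gripper's body (76 mm by 85 mm) begins 54 mm behind the grasp point. The pads swing forward as they close: fully open they stand 13 mm farther back than shut.
Start: joints at [-1.274, 0.308, 1.634, -0, 1.2, -0.07], TCP at [224.118, -583.441, 231.272] pointing down, gripper open.
Joint ranges: [-3.06, 3.06], [-0.79, 1.96], [0.05, 2.63], [-1.19, 4.34], [0.05, 2.64], [-2.94, 2.94]. Speed limits (rad/s): [2.79, 2.79, 3.14, 3.14, 3.14, 3.14].

## Interface

Orientations are given as [roll, pitch, yaw] about the fixed x, y, z axes, in that order (R = Rz(yaw) Ry(pitch) Rx(roll)).
In Python, from workcell import env, claw, solver, imaging, sensors gives the robot as it stands. The module is installed in compiled form; this text tells all that it offers. Calls block until the motion is done:
- env.reach(position, orientation): joint-space move of the TCP to a pose.
- env.line_to(position, rotation=None, speed=150): straight line of the TCP; rotation=None keeps the orientation; speed is the mean speed in mm/s.
- env.move_j(angles): joint-space move.
- claw.move_gripper(opening): finger opening in mm; the grip force is fixed at half the most; returns when the fingers have stopped.
- env.hold(seconds).
- solver.inverse_kinematics(position, orientation): joint angles nearest the present ones, or None.
- imaging.snapshot(name): name is "scene" or "top" or "wrist"; returns the picture (400x640x3 uint8, red, green, blue); there is no depth.
- imaging.camera_info(name): a dict with "mtx" (3x3 intrinsics, pixels), "dist_coeffs" ([k1, k2, p1, p2, k3] as OpenCV has them; the pictures are not rectified), "R" (3x3) and "t" (3): a world point X has camera coordinates R X + t. Camera axes: x right, y down, z forward; pixel columns grow to the right and rows downward; lengths in mm; the calibration is good to about 2 mm. A picture is of the moment at which its call begins: read the wrist's pose just before it. camera_info takes no time and is no camera call; for the wrist camera it gives the pose at the moment of the call.
A pose or a line that the arm cannot do raises env.PlanningError and nothing moves.
- env.job_done(): hands the job in, once; it reports no verdict.
Readings, each from a call of its own:
- sensors.read_t(): time.
- sensors.read_joint_positions(): joint angles.
- sensors.read_qvel(): joint speeds.
- sensors.read_joint_torque(): joint torques, N m.
- sensors.read_position(): TCP position.
- sensors.read_tool_rot(): TCP orientation.
- sensors.read_wrist_force(): force on the tool from outside, world axes, zero at the start.
- sensors.read_torque(): the same for the moment, N m.
- sensors.read_opening(): finger opening in mm.
Only numpy, scipy, OpenCV 4.12 (cv2) and the standard library are available. Lean on these libraries where they do the work, as an engineer would, in place of code of your own. Each camera call takes 0.05 s, during which the arm holds its last target.

## Working session

There is one attempt and no reset: what is moved stays moved. The work goes in short steps, each a Python script; the robot and the scene stay as the last script left them, time stands still between calls to the robot, and variables do not carry over. Pictures are saved under pics/ and viewed, and the job is handed in when it is done.

```bash
mkdir -p pics; ls
python3 - <<'E'
from workcell import env, claw, solver, imaging, sensors
import cv2
for n in ["scene","top","wrist"]:
    im=imaging.snapshot(n); cv2.imwrite(f"pics/{n}0.png",im[:,:,::-1])
    c=imaging.camera_info(n); print(n,c)
print(env.tcp_to_grasp,sensors.read_t(),sensors.read_position(),sensors.read_tool_rot(),sensors.read_opening())
E
```

```text
pics
scene {'mtx': array([[511.3490328 ,   0.        , 313.5495877 ],
       [  0.        , 511.3490328 , 205.15033546],
       [  0.        ,   0.        ,   1.        ]]), 'dist_coeffs': array([-0.14467862,  0.        ,  0.        ,  0.        ,  0.        ]), 'R': array([[-0.89292597, -0.4499157 , -0.01609547],
       [-0.20235701,  0.43303139, -0.87837091],
       [ 0.40216271, -0.78106317, -0.47770857]]), 't': array([310.92686036, 350.01196913, 776.49948398])}
top {'mtx': array([[519.59889557,   0.        , 324.83634578],
       [  0.        , 519.59889557, 203.81428225],
       [  0.        ,   0.        ,   1.        ]]), 'dist_coeffs': array([-0.16500591,  0.        ,  0.        ,  0.        ,  0.        ]), 'R': array([[-0.02342303, -0.99969409,  0.00794298],
       [-0.99145849,  0.02220894, -0.12851783],
       [ 0.12830211, -0.01088541, -0.99167539]]), 't': array([-335.3382232 ,  555.05457419, 1360.93801817])}
wrist {'mtx': array([[294.63234825,   0.        , 323.00290577],
       [  0.        , 294.63234825, 198.58033194],
       [  0.        ,   0.        ,   1.        ]]), 'dist_coeffs': array([-0.01065909,  0.        ,  0.        ,  0.        ,  0.        ]), 'R': array([[ 0.3587655 , -0.93342563, -0.00197919],
       [-0.90057058, -0.34669361,  0.2622521 ],
       [-0.245479  , -0.09230461, -0.96499737]]), 't': array([-624.74031314,  -33.45893625,  378.47899953])}
18.700000000000003 0.15 [ 223.92835354 -582.82878797  230.30576482] [-3.14146043e+00  1.79407643e-03 -1.20401501e+00] 85.60682237706868
```

View pics/scene0.png

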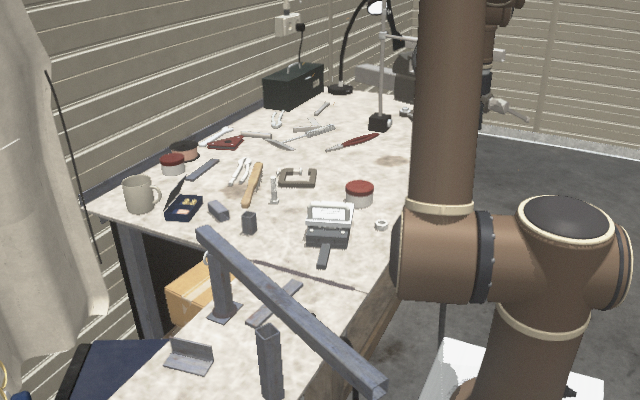

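View pics/top0.png

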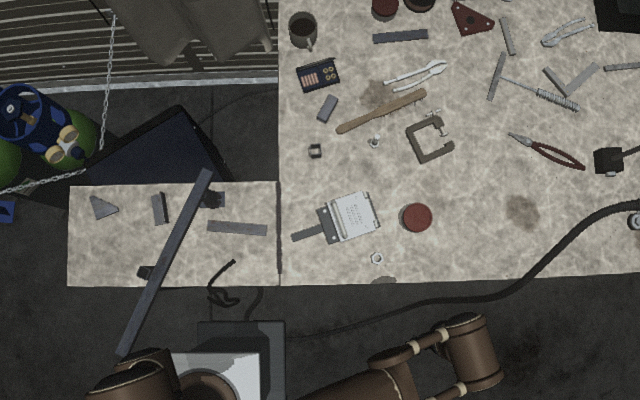

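View pics/wrist0.png

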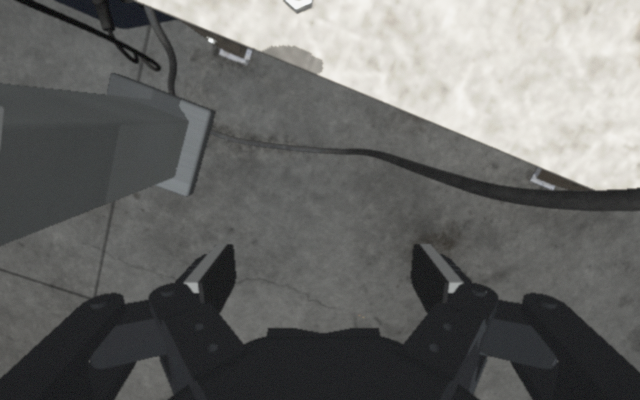

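The three views show the jig near top(335,225). The bar is at top(237,228) / scene(275,303), next to an overhead rail on posts. The red tin is at top(415,217), the nut at (376,258) and the tube at (315,150). I'll zoom in for pixel measurements.

```bash
cat > h.py <<'E'
import numpy as np, cv2
from workcell import env, claw, solver, imaging, sensors
def ray(c,uv):
    p=cv2.undistortPoints(np.array([[uv]],float),c["mtx"],c["dist_coeffs"],None,None,None)[0,0] if False else cv2.undistortPoints(np.array([[uv]],float),c["mtx"],c["dist_coeffs"])[0,0]
    R=np.array(c["R"]);t=np.array(c["t"]); d=R.T@np.array([p[0],p[1],1]); return -R.T@t, d/np.linalg.norm(d)
def atz(c,uv,z):
    o,d=ray(c,uv); return o+d*(z-o[2])/d[2]
def tri(obs):
    A=np.zeros((3,3));b=np.zeros(3);L=[ray(c,uv) for c,uv in obs]
    for o,d in L:
        P=np.eye(3)-np.outer(d,d);A+=P;b+=P@o
    X=np.linalg.solve(A,b); return X,[np.linalg.norm((np.eye(3)-np.outer(d,d))@(X-o)) for o,d in L]
def proj(c,X):
    return cv2.projectPoints(np.array(X,float).reshape(-1,1,3),cv2.Rodrigues(np.array(c["R"]))[0],np.array(c["t"]),c["mtx"],c["dist_coeffs"])[0][:,0]
def crop(im,u0,v0,w,h,k,name):
    o=cv2.resize(im[v0:v0+h,u0:u0+w],None,fx=k,fy=k,interpolation=cv2.INTER_CUBIC); cv2.imwrite(name,o[:,:,::-1] if False else o)
E
python3 - <<'E'
from h import *
t=cv2.imread("pics/top0.png");s=cv2.imread("pics/scene0.png")
crop(t,190,160,200,120,4,"pics/topc.png"); crop(s,190,190,200,150,4,"pics/scenec.png")
ct=imaging.camera_info("top");cs=imaging.camera_info("scene")
for a,b in [((207,172),(200,232)),((125,352),(375,390)),((237,228),(275,303))]:
    print(tri([(ct,a),(cs,b)]))
for uv in [(209,220),(266,236),(292,237),(335,225),(415,217),(376,258),(315,150),(280,100),(70,285),(280,285)]: print(uv,atz(ct,uv,5).round())
E
```

```text
(array([618.11249864, -55.61867405, 168.68624258]), [np.float64(2.3610153360523), np.float64(2.3610153360522794)])
(array([176.76690286, 153.34373363, 158.90365555]), [np.float64(1.4280324804390947), np.float64(1.4280324804390494)])
(array([ 490.30415047, -104.9950735 ,    2.5729704 ]), [np.float64(0.30981143245232623), np.float64(0.30981143245234477)])
(209, 220) [514. -28.   5.]
(266, 236) [ 466. -185.    5.]
(292, 237) [ 462. -256.    5.]
(335, 225) [ 492. -375.    5.]
(415, 217) [ 509. -596.    5.]
(376, 258) [ 399. -484.    5.]
(315, 150) [ 704. -324.    5.]
(280, 100) [ 852. -228.    5.]
(70, 285) [337. 376.   5.]
(280, 285) [ 332. -222.    5.]
```

View pics/topc.png

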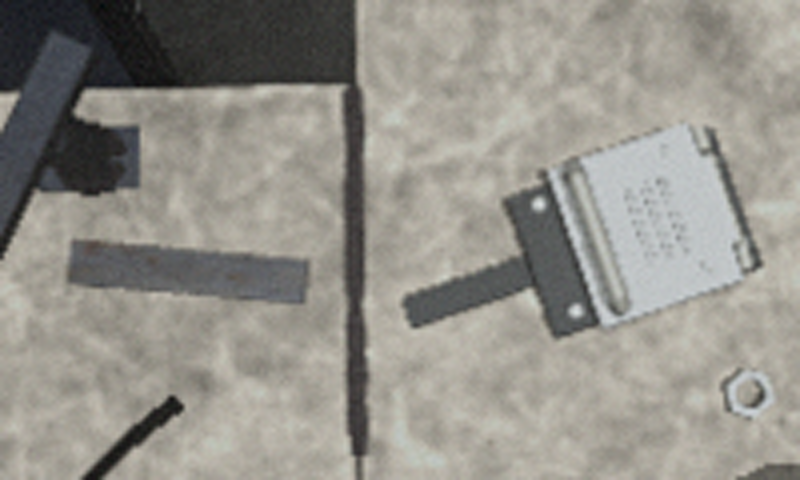

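View pics/scenec.png

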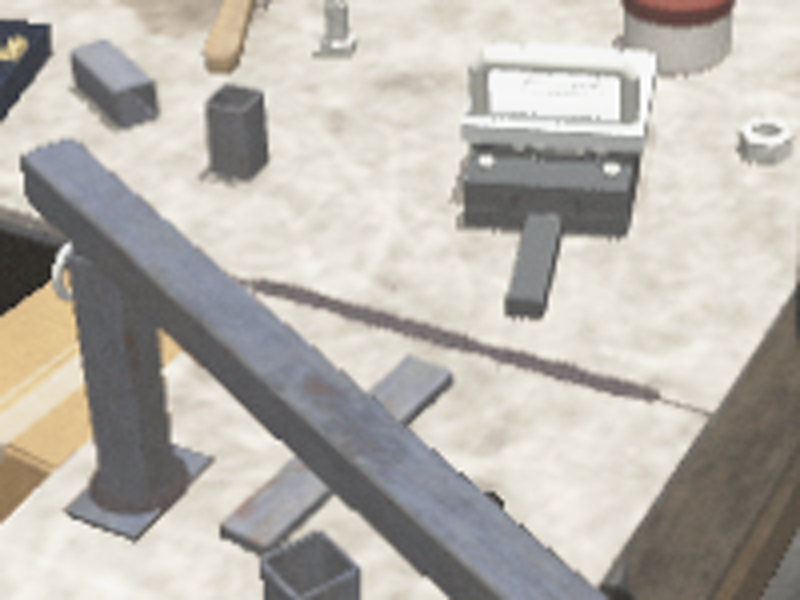

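Run:
```python
from h import *
from scipy.spatial.transform import Rotation as Ro
c=imaging.camera_info("wrist"); C=-c["R"].T@c["t"]
p=sensors.read_position(); T=Ro.from_euler("xyz",sensors.read_tool_rot()).as_matrix()
print("cam in tool",T.T@(C-p)); print("cam axes in tool\n",(T.T@c["R"].T).round(3))
ct=imaging.camera_info("top")
q=lambda u,v:(190+u/4,160+v/4)
B=[atz(ct,q(*x),8) for x in [(73,240),(309,261),(304,303),(68,282)]]
for b in B: print(b.round(1))
print("len",np.linalg.norm(B[1]-B[0]),np.linalg.norm(B[2]-B[3]),"w",np.linalg.norm(B[0]-B[3]),"ctr",np.mean(B,0))
J=[atz(ct,q(*x),14) for x in [(405,298),(415,327),(525,256),(535,288)]]
for b in J: print(b.round(1))
K=[atz(ct,q(*x),34) for x in [(503,198),(558,337)]]; print(K,np.mean(K,0),np.linalg.norm(K[0]-K[1]))
K=[atz(ct,q(*x),98) for x in [(572,167),(622,308)]]; print(K,np.mean(K,0),np.linalg.norm(K[0]-K[1]))
for y in [-1.8,-1.57,-1.3,1.3,1.57,1.8]:
  for P in [(480,-230,260),(480,-110,10),(490,-380,80),(520,-420,260)]:
    s=solver.inverse_kinematics(list(P),[np.pi,0,y]); print(y,P,None if s is None else np.round(s,2))
```

```text
cam in tool [   0.84638479  -67.06667497 -142.45655141]
cam axes in tool
 [[ 1.     0.    -0.   ]
 [-0.     0.965  0.262]
 [ 0.    -0.262  0.965]]
[513.2 -26.1   8. ]
[ 495.4 -189.3    8. ]
[ 466.7 -185.6    8. ]
[484.3 -22.7   8. ]
len 164.20524171752496 163.8585945117969 w 29.140051390179526 ctr [ 489.90486077 -105.9404415     8.        ]
[ 468.2 -255.    14. ]
[ 448.4 -261.5   14. ]
[ 495.  -337.2   14. ]
[ 473.1 -343.5   14. ]
[array([ 532.74735046, -323.17762702,   34.        ]), array([ 438.40492805, -357.91135276,   34.        ])] [ 485.57613926 -340.54448989   34.        ] 100.53320033146808
[array([ 544.24013756, -368.43669264,   98.        ]), array([ 452.7066988 , -398.07451388,   98.        ])] [ 498.47341818 -383.25560326   98.        ] 96.21211388832295
-1.8 (480, -230, 260) [-0.53  0.1   1.82 -0.    1.22  1.27]
-1.8 (480, -110, 10) [-0.31  0.4   2.06 -0.    0.68  1.49]
-1.8 (490, -380, 80) [-0.73  0.47  1.74 -0.    0.93  1.07]
-1.8 (520, -420, 260) [-0.74  0.37  1.49 -0.    1.28  1.06]
-1.57 (480, -230, 260) [-0.53  0.1   1.82 -0.    1.22  1.04]
-1.57 (480, -110, 10) [
[... 401 characters left out ...]
480, -230, 260) [-0.53  0.1   1.82  0.    1.22 -1.83]
1.3 (480, -110, 10) [-0.31  0.4   2.06 -0.    0.68 -1.61]
1.3 (490, -380, 80) [-0.73  0.47  1.74  0.    0.93 -2.03]
1.3 (520, -420, 260) [-0.74  0.37  1.49  0.    1.28 -2.04]
1.57 (480, -230, 260) [-0.53  0.1   1.82  0.    1.22 -2.1 ]
1.57 (480, -110, 10) [-0.31  0.4   2.06 -0.    0.68 -1.88]
1.57 (490, -380, 80) [-0.73  0.47  1.74  0.    0.93 -2.3 ]
1.57 (520, -420, 260) [-0.74  0.37  1.49  0.    1.28 -2.31]
1.8 (480, -230, 260) [-0.53  0.1   1.82  0.    1.22 -2.33]
1.8 (480, -110, 10) [-0.31  0.4   2.06 -0.    0.68 -2.11]
1.8 (490, -380, 80) [-0.73  0.47  1.74  0.    0.93 -2.53]
1.8 (520, -420, 260) [-0.74  0.37  1.49  0.    1.28 -2.54]
```

Run:
```python
from h import *
ct=imaging.camera_info("top")
q=lambda u,v:(190+u/4,160+v/4)
for z in (130,168): print([atz(ct,q(*x),z).round() for x in [(93,47),(5,258)]])
ps=-2.83
env.reach([490,-290,240],[np.pi,0,ps]); print(sensors.read_t(),sensors.read_position())
env.hold(0.1)
import pickle
D=[]
c=imaging.camera_info("wrist"); im=imaging.snapshot("wrist"); D.append(c); cv2.imwrite("pics/w1.png",im[:,:,::-1])
env.line_to([475,-160,240],speed=250); env.hold(0.1)
c=imaging.camera_info("wrist"); im=imaging.snapshot("wrist"); D.append(c); cv2.imwrite("pics/w2.png",im[:,:,::-1])
pickle.dump(D,open("D.pkl","wb")); print(sensors.read_t(),sensors.read_position(),sensors.read_wrist_force())
```

```text
[array([624., -65., 130.]), array([490.,  -9., 130.])]
[array([616., -73., 168.]), array([487., -19., 168.])]
2.125 [ 489.85207541 -290.38254727  240.00634077]
3.1 [ 475.40482622 -161.40855923  240.17620403] [ 0.10135797 -1.27155392  0.83459634]
```

View pics/w1.png

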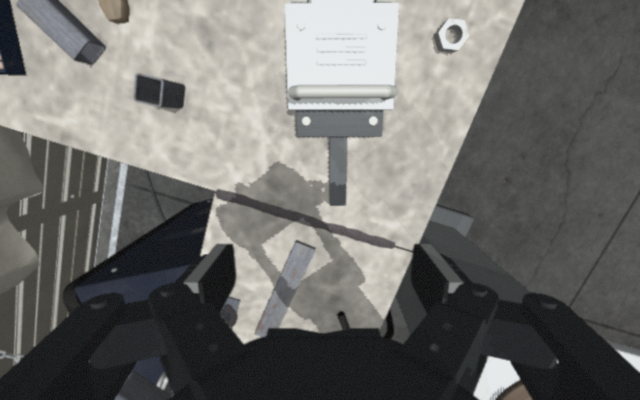

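View pics/w2.png

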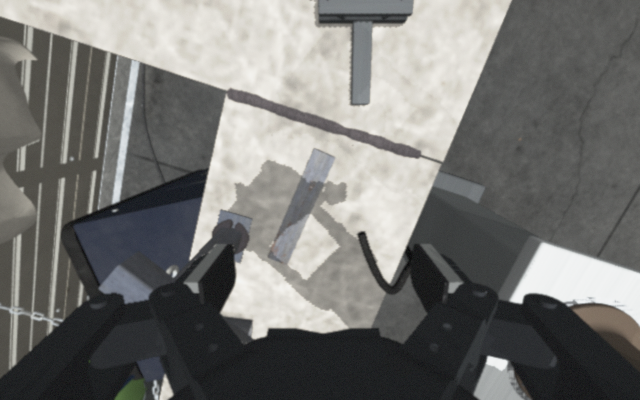

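w1 shows the whole jig: handle at (342,92), bridge near (340,122), tongue end at (338,205). w2 shows the bar from (325,150) to (280,262) and the tongue end at (360,103). I'll zoom in for the corners.

Run:
```python
from h import *
a=cv2.imread("pics/w1.png");b=cv2.imread("pics/w2.png")
crop(a,270,0,140,100,5,"pics/w1c.png"); crop(a,240,90,160,120,5,"pics/w1d.png"); crop(b,250,0,180,110,4,"pics/w2c.png"); crop(b,250,140,110,130,4,"pics/w2d.png")
```

```text
(no output)
```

View pics/w1c.png

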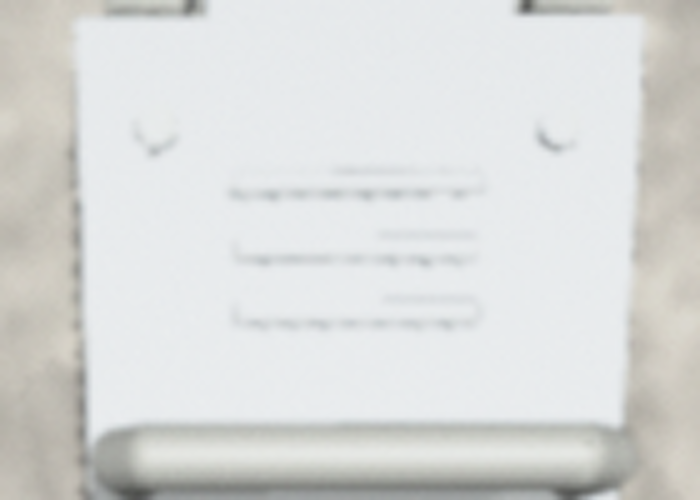

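View pics/w1d.png

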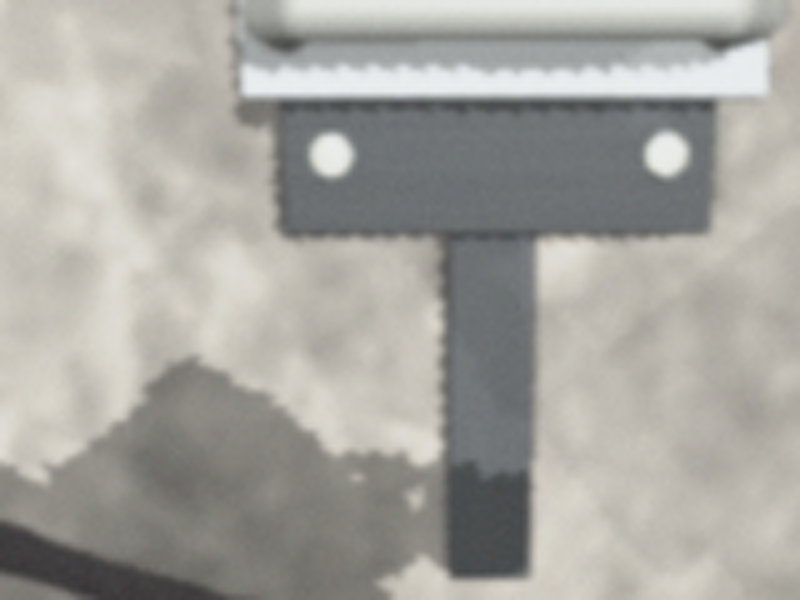

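View pics/w2c.png

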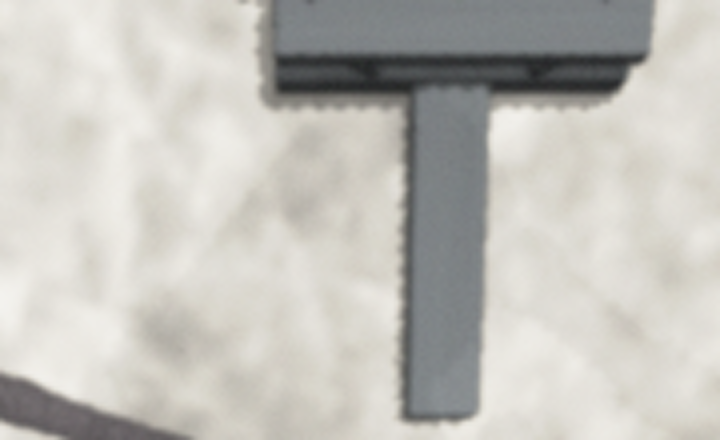

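View pics/w2d.png

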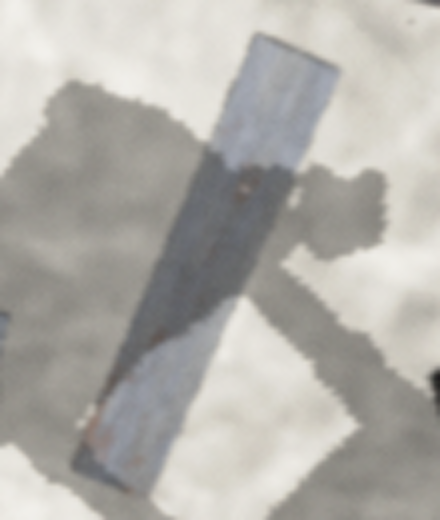

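```bash
cat > fit.py <<'E'
from h import *
import pickle
from scipy.optimize import least_squares
D=pickle.load(open("D.pkl","rb")); ct=imaging.camera_info("top"); cs=imaging.camera_info("scene")
q1=lambda u,v:(240+u/5,90+v/5); q1c=lambda u,v:(270+u/5,v/5); q2=lambda u,v:(250+u/4,v/4); qb=lambda u,v:(250+u/4,140+v/4); qt=lambda u,v:(190+u/4,160+v/4)
J=[(D[0],q1(447,577),(-90,11,14)),(D[0],q1(529,577),(-90,-11,14)),(D[0],q1(282,236),(0,50,34)),(D[0],q1(710,236),(0,-50,34)),
(D[0],q1(240,97),(35,56,56)),(D[0],q1(768,97),(35,-56,56)),(D[0],q1c(366,458),(45,0,92)),
(D[1],q2(404,408),(-90,11,14)),(D[1],q2(478,408),(-90,-11,14)),(D[1],q2(275,53),(0,50,34)),(D[1],q2(650,53),(0,-50,34))]
def pj(p,X):
    c,s=np.cos(p[2]),np.sin(p[2]); return np.array([p[0]+c*X[0]-s*X[1],p[1]+s*X[0]+c*X[1],X[2]+p[3]])
f=lambda p:np.concatenate([(proj(c,pj(p,X))[0]-uv) for c,uv,X in J])
r=least_squares(f,[485,-340,-1.26,0],loss="soft_l1"); print("jig",r.x); print(f(r.x).reshape(-1,2).round(1))
print("mouth-edge tri", [tri([(D[0],q1(a,236)),(D[1],q2(b,53))]) for a,b in ((282,275),(710,650))])
print("tongue tri", [tri([(D[0],q1(a,577)),(D[1],q2(b,410))]) for a,b in ((447,404),(529,478))])
print("handle top cam", tri([(D[0],q1c(366,458)),(ct,qt(597,238))]), pj(r.x,(45,0,92)))
# bar
Bm=[(qb(256,40),(-15,82.5)),(qb(338,74),(15,82.5)),(qb(147,493),(15,-82.5)),(qb(72,466),(-15,-82.5))]
B=[atz(D[1],u,8) for u,_ in Bm]; print("bar",np.round(B,1)); m=np.mean(B,0); print("ctr",m)
ax=(B[0]+B[1]-B[2]-B[3])/2; print("len",np.linalg.norm(ax),"w",np.linalg.norm(B[0]-B[1]),np.linalg.norm(B[2]-B[3]),"dir",np.arctan2(ax[1],ax[0]))
for a,b in zip([qb(256,40),qb(338,74),qb(147,493),qb(72,466)],[qt(304,303),qt(309,261),qt(73,240),qt(68,282)]): pass
for a,b in zip([qb(256,40),qb(338,74),qb(147,493),qb(72,466)],[qt(309,261),qt(304,303),qt(68,282),qt(73,240)]): print(tri([(D[1],a),(ct,b)]))
E
python3 fit.py
```

```text
jig [ 486.90276547 -340.52040018   -1.26030823   -0.88127127]
[[-0.4  0.4]
 [ 0.   0.4]
 [-0.2 -0.6]
 [ 0.2 -0.6]
 [ 0.  -5.2]
 [ 0.  -5.1]
 [ 0.  -0.4]
 [ 0.3  2. ]
 [ 0.2  2. ]
 [-0.6  0.6]
 [ 0.4  0.8]]
mouth-edge tri [(array([ 533.77721731, -324.91810293,   36.72637044]), [np.float64(0.11758482450594825), np.float64(0.11758482450599901)]), (array([ 440.26057501, -355.08365453,   36.56777789]), [np.float64(0.23447224521072776), np.float64(0.23447224521061488)])]
tongue tri [(array([ 470.40081712, -252.84261689,   15.77894493]), [np.float64(0.5491448703712077), np.float64(0.5491448703712598)]), (array([ 449.86797513, -259.49896997,   16.15644507]), [np.float64(0.21853900481730368), np.float64(0.21853900481727853)])]
handle top cam (array([ 500.02151322, -384.19886568,   77.87721986]), [np.float64(0.1482378880884335), np.float64(0.14823788808853303)]) [ 500.65132004 -383.36870525   91.11872873]
bar [[ 496.1 -185.1    8. ]
 [ 468.  -182.8    8. ]
 [ 485.5  -23.     8. ]
 [ 513.2  -24.9    8. ]]
ctr [ 490.70319899 -103.9353738     8.        ]
len 160.9472199130375 w 28.107553550586825 27.812413340946584 dir -1.6785385328314875
(array([ 495.92073843, -186.77664174,    3.82940159]), [np.float64(2.1408213065112056), np.float64(2.140821306511218)])
(array([ 4.67350909e+02, -1.83331374e+02, -8.60030242e-02]), [np.float64(1.4281709638513955), np.float64(1.4281709638514122)])
(array([484.95030656, -22.07120397,   5.98396531]), [np.float64(0.511460809007875), np.float64(0.5114608090079176)])
(array([512.96499919, -26.88523527,  11.65756252]), [np.float64(0.10244093952960327), np.float64(0.10244093952938824)])
```

Run:
```python
from h import *
b=np.array([490.3,-105.0]); a=-1.6785; d=np.array([np.cos(a),np.sin(a)])
g=b+15*d; ps=a+np.pi/2
print(g,ps,solver.inverse_kinematics([g[0],g[1],5],[np.pi,0,ps]))
env.reach([g[0],g[1],120],[np.pi,0,ps]); claw.move_gripper(42); print(sensors.read_t(),sensors.read_opening())
env.line_to([g[0],g[1],8],speed=120); env.hold(0.1); f0=sensors.read_wrist_force(); print(f0,sensors.read_position())
z=6
while z>-4:
    env.line_to([g[0],g[1],z],speed=30); env.hold(0.05); f=sensors.read_wrist_force()-f0
    print(z,f.round(1),sensors.read_position().round(1))
    if f[2]>4: break
    z-=1.5
print(sensors.read_t())
c=imaging.camera_info("wrist"); im=imaging.snapshot("wrist"); cv2.imwrite("pics/w3.png",im[:,:,::-1])
im=imaging.snapshot("scene"); cv2.imwrite("pics/s3.png",im[:,:,::-1])
```

```text
[ 488.68756652 -119.91308346] -0.10770367320510355 [-3.27181095e-01  4.22558075e-01  2.03644978e+00 -4.44089210e-16
  6.82584801e-01 -2.19477422e-01]
5.85 41.78122196280934
[ 0.42664576 -0.73499354  0.47087603] [ 489.66094998 -120.25057348    8.94445533]
6 [-0.6  0.6 -1.4] [ 488.8 -119.9    6.2]
4.5 [ 0.7  0.7 -1.1] [ 488.6 -119.9    4.4]
3.0 [-0.1  0.8 -0.4] [ 488.6 -119.9    2.9]
1.5 [-0.4  0.8 -0.1] [ 488.6 -119.9    1.4]
0.0 [-0.1  1.3 -0.8] [ 4.886e+02 -1.199e+02 -1.000e-01]
-1.5 [ 0.8  0.1 -0.2] [ 488.6 -119.9   -1.6]
-3.0 [-3.8  1.8 10.3] [ 488.8 -119.9   -1.8]
9.1333
```

View pics/w3.png

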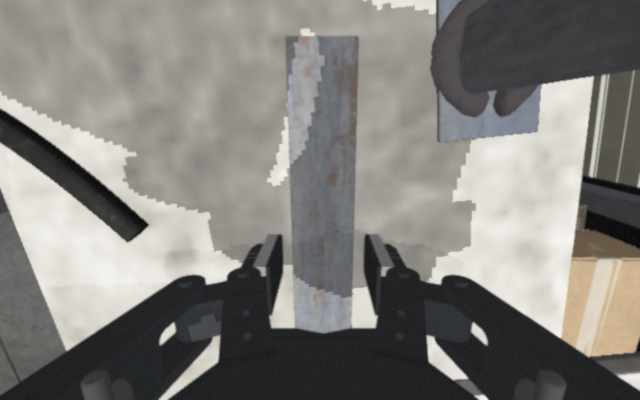

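Contact with the bench came at TCP z≈-1.8. The bar (x 290–357 px) is centred between the pads. Next: grip and lift.

Run:
```python
from h import *
b=np.array([490.3,-105.0]); a=-1.6785; d=np.array([np.cos(a),np.sin(a)]); g=b+15*d
env.line_to([g[0],g[1],-0.4],speed=60); claw.move_gripper(20); env.hold(.1)
print(sensors.read_opening(),sensors.read_position(),sensors.read_wrist_force())
env.line_to([g[0],g[1],50],speed=150); print(sensors.read_opening(),sensors.read_wrist_force())
# to staging in jig frame
J=np.array([486.9,-340.5]);al=-1.2603;x=np.array([np.cos(al),np.sin(al)])
p=J+x*(-82.5-25+15)
print(p); env.line_to([p[0],p[1],50],[np.pi,0,al+np.pi/2],speed=130); env.hold(.2)
print(sensors.read_opening(),sensors.read_position(),sensors.read_tool_rot(),sensors.read_wrist_force(),sensors.read_t())
import pickle
c=imaging.camera_info("wrist"); im=imaging.snapshot("wrist"); cv2.imwrite("pics/w4.png",im[:,:,::-1]); pickle.dump(c,open("c4.pkl","wb"))
im=imaging.snapshot("scene"); crop(im[:,:,::-1],240,170,200,150,4,"pics/s4.png")
im=imaging.snapshot("top"); crop(im[:,:,::-1],220,160,200,150,4,"pics/t4.png")
```

```text
28.172995671514947 [ 4.88821340e+02 -1.19963620e+02 -9.08655772e-02] [-2.24836135 -0.37619505  5.27329616]
28.371501856467557 [ 0.22074628  0.42462608 -3.06385826]
[ 458.63835775 -252.42316095]
28.14678559756335 [ 458.67322774 -251.8189231    49.88582967] [-3.14126218e+00  1.63980050e-04  3.11216599e-01] [-0.31200061  0.55155827 -2.78903338] 11.7167
```

View pics/w4.png

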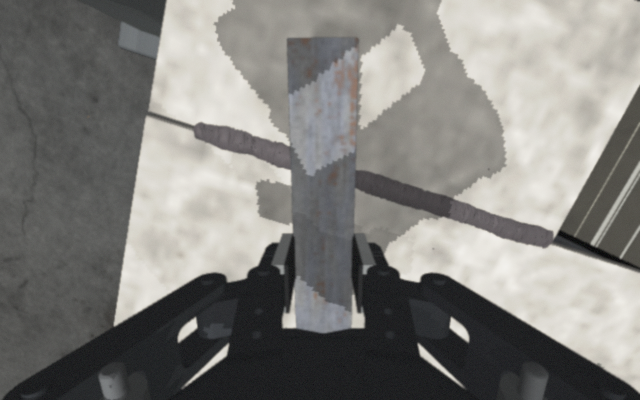

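View pics/s4.png

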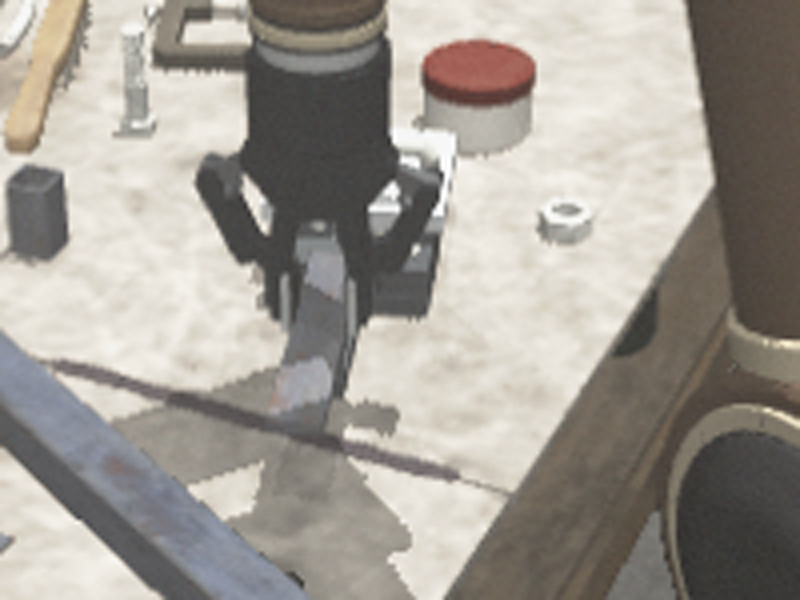

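View pics/t4.png

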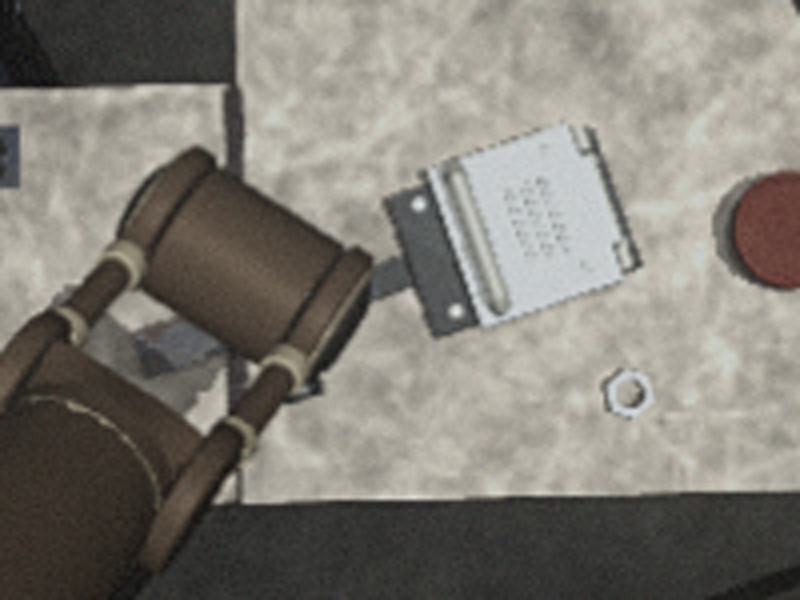

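The bar is held level and centred (rear end at w4 x 288–358, row 38, same as at pick). Next: lower it and slide it in with force monitoring.

```bash
cat >> h.py <<'E'
J=np.array([486.9,-340.5]);al=-1.2603;jx=np.array([np.cos(al),np.sin(al)]);jy=np.array([-jx[1],jx[0]])
def jp(x,y,z): 
    p=J+jx*x+jy*y; return [p[0],p[1],z]
def tj(p): d=np.array(p[:2])-J; return np.array([d@jx,d@jy,p[2]])
def fj(f): return np.array([f[:2]@jx,f[:2]@jy,f[2]])
E
python3 - <<'E'
from h import *
f0=sensors.read_wrist_force()
env.line_to(jp(-92.5,0,15.2),speed=100); env.hold(.1)
print("low",fj(sensors.read_wrist_force()-f0).round(1),tj(sensors.read_position()).round(1))
x=-92.5
while x<-31:
    x+=5
    env.line_to(jp(x,0,15.2),speed=60); f=fj(sensors.read_wrist_force()-f0)
    print(x,f.round(1),tj(sensors.read_position()).round(1))
    if f[0]<-12 or abs(f[1])>15: print("STOP");break
env.hold(.1);print(fj(sensors.read_wrist_force()-f0).round(1),sensors.read_torque().round(2),sensors.read_opening(),sensors.read_t())
im=imaging.snapshot("wrist"); cv2.imwrite("pics/w5.png",im[:,:,::-1])
im=imaging.snapshot("scene"); crop(im[:,:,::-1],240,170,200,150,4,"pics/s5.png")
E
```

```text
low [ 0.7 -0.1 -1. ] [-92.6  -0.1  15. ]
-87.5 [-0.7  0.5 -1.1] [-86.8   0.3  15.5]
-82.5 [ 0.2  0.6 -1.3] [-81.9   0.2  15.4]
-77.5 [-0.7  0.4 -1.2] [-77.    0.1  15.3]
-72.5 [-0.   1.  -1.8] [-72.    0.2  15.3]
-67.5 [ 0.7 -0.1 -1. ] [-67.    0.1  15.3]
-62.5 [-0.3  0.3 -0.7] [-62.    0.1  15.3]
-57.5 [ 1.1 -0.1 -0.9] [-57.    0.1  15.3]
-52.5 [ 0.3  0.3 -1.2] [-52.    0.2  15.3]
-47.5 [-0.4 -0.7 -1. ] [-47.    0.2  15.3]
-42.5 [ 0.8 -0.6 -1.6] [-42.    0.1  15.3]
-37.5 [ 0.4  0.1 -2.2] [-37.    0.1  15.3]
-32.5 [ 0.4 -0.2 -0.9] [-32.    0.2  15.3]
-27.5 [ 0.3  0.9 -1.6] [-27.    0.1  15.3]
[-0.3  0.3 -0.9] [-0.06 -0.02  0.02] 28.161572944924085 15.8167
```

View pics/w5.png

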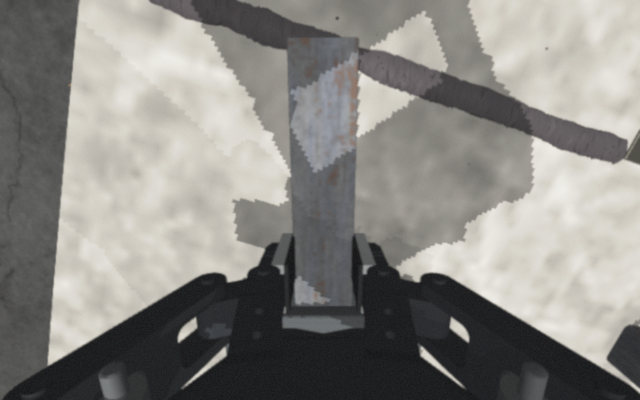

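View pics/s5.png

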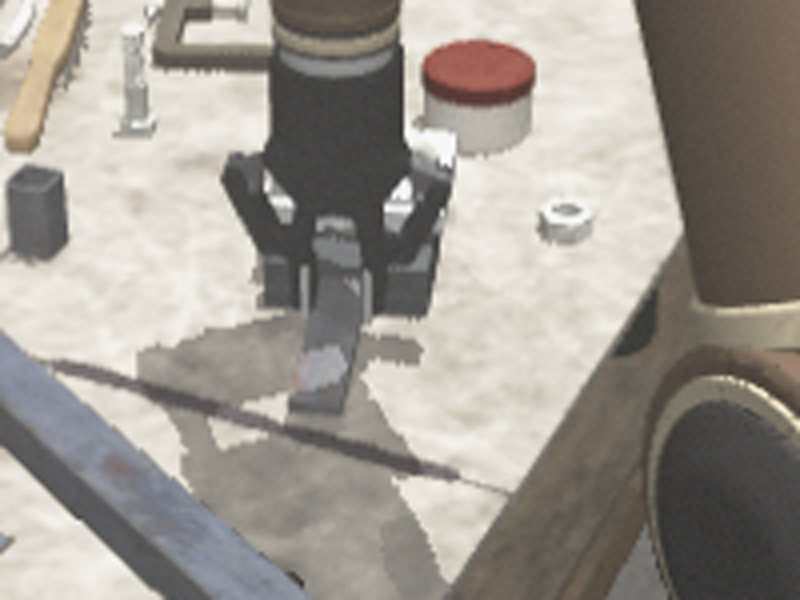

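Sliding was contact-free: w5 shows the bridge edge at row ~308 with the bar passing under it. I'll regrip further back and push home.

Run:
```python
from h import *
claw.move_gripper(40); env.hold(.05); f0=sensors.read_wrist_force()
env.line_to(jp(-77.5,0,15.0),speed=120); env.line_to(jp(-77.5,0,14.4),speed=30)
claw.move_gripper(20); env.hold(.1); print("grip",sensors.read_opening(),fj(sensors.read_wrist_force()-f0).round(1),tj(sensors.read_position()).round(1),sensors.read_t())
f0=sensors.read_wrist_force(); x=-77.5
while x<-40:
    x+= 5 if x<-56 else 1
    env.line_to(jp(x,0,14.4),speed=60 if x<-56 else 25); f=fj(sensors.read_wrist_force()-f0)
    if x>-56 or abs(f).max()>5: print(x,f.round(1),tj(sensors.read_position()).round(1))
    if f[0]<-15 or abs(f[1])>15: print("STOP");break
env.hold(.15);print(fj(sensors.read_wrist_force()-f0).round(1),tj(sensors.read_position()).round(1),sensors.read_opening(),sensors.read_t())
im=imaging.snapshot("wrist"); cv2.imwrite("pics/w6.png",im[:,:,::-1])
im=imaging.snapshot("scene"); crop(im[:,:,::-1],240,170,200,150,4,"pics/s6.png")
```

```text
grip 28.227865944773427 [ 1.6 -1.5  4.1] [-76.8   0.1  14.8] 17.4083
-72.5 [-5.8  1.4  5.1] [-74.3  -0.1  14.8]
-67.5 [-7.2  2.2  6.4] [-70.   -0.1  14.8]
-62.5 [-7.8  2.1  6.4] [-65.3  -0.1  14.7]
-57.5 [-7.4  2.   6.4] [-60.3  -0.1  14.8]
-52.5 [-10.1   1.4   8.5] [-56.1  -0.2  14.7]
-51.5 [-12.    1.9   9.1] [-55.9  -0.3  14.7]
-50.5 [-11.7   2.2   9.8] [-55.   -0.3  14.8]
-49.5 [-11.7   2.6   8.9] [-54.1  -0.3  14.7]
-48.5 [-12.1   2.9  10.2] [-53.2  -0.3  14.7]
-47.5 [-12.1   2.3   9.5] [-52.2  -0.4  14.7]
-46.5 [-11.7   2.3  10.6] [-51.2  -0.4  14.7]
-45.5 [-13.6   1.8   9.5] [-50.2  -0.4  14.7]
-44.5 [-12.1   2.4  10. ] [-49.3  -0.4  14.7]
-43.5 [-11.9   2.1   9.7] [-48.3  -0.4  14.7]
-42.5 [-12.1   1.2  10. ] [-47.3  -0.4  14.7]
-41.5 [-12.    2.   10.3] [-46.3  -0.4  14.7]
-40.5 [-12.7   2.2  11.3] [-45.6  -0.4  14.8]
-39.5 [-15.5   2.2  12.5] [-45.7  -0.4  14.7]
STOP
[-15.3   3.4  12.4] [-45.6  -0.4  14.7] 28.017150803545793 22.1583
```

View pics/w6.png

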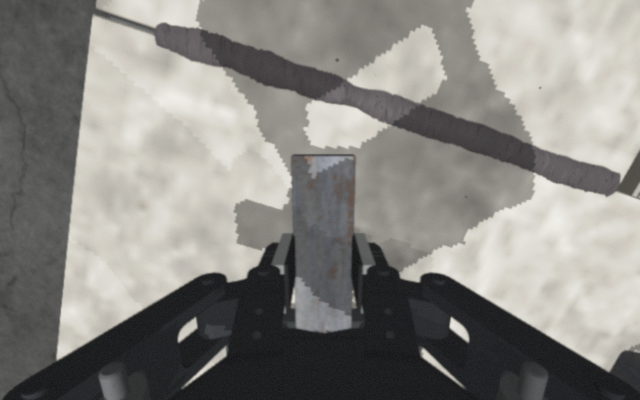

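View pics/s6.png

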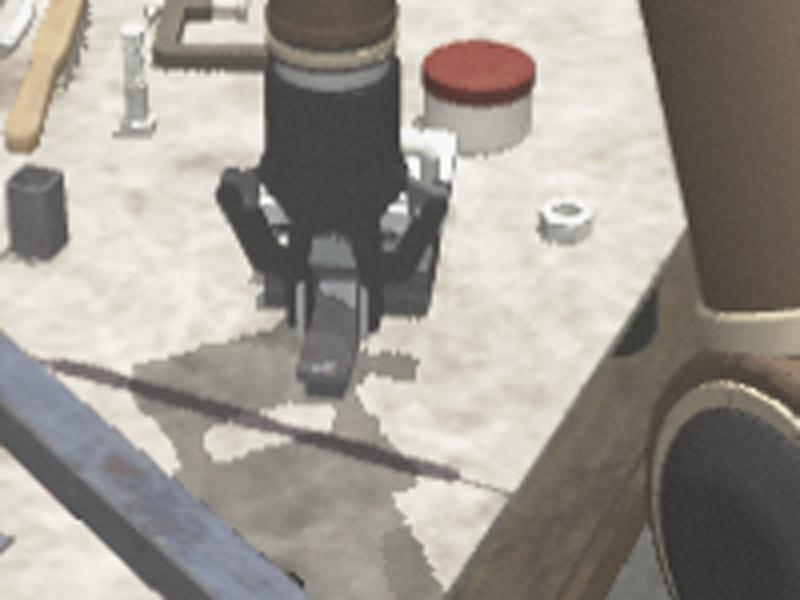

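Run:
```python
from h import *
c=imaging.camera_info("wrist")
for uv in [(292,156),(354,156)]: print(tj(atz(c,uv,22)).round(1))
f=sensors.read_wrist_force()
for x in (-38.5,-37.5,-36.5):
    env.line_to(jp(x,0,15.0),speed=25); env.hold(.1); g=fj(sensors.read_wrist_force()); print(x,g.round(1),tj(sensors.read_position()).round(1))
    if g[0]<-28: break
im=imaging.snapshot("wrist"); crop(im[:,:,::-1],280,130,90,70,8,"pics/w7.png"); print(sensors.read_t(),sensors.read_opening())
for v in (154,156): print([tj(atz(c,(u,v),22)).round(1) for u in (292,354)])
```

```text
[-94.6 -13.9  22. ]
[-94.5  14.6  22. ]
-38.5 [-16.3   0.4  14.3] [-45.6  -0.5  14.8]
-37.5 [-17.6   1.8  16.7] [-45.6  -0.5  14.7]
-36.5 [-19.9   2.9  18.6] [-45.6  -0.5  14.7]
23.3583 27.89604707112701
[array([-95.5, -13.9,  22. ]), array([-95.4,  14.6,  22. ])]
[array([-94.6, -13.9,  22. ]), array([-94.5,  14.6,  22. ])]
```

View pics/w7.png

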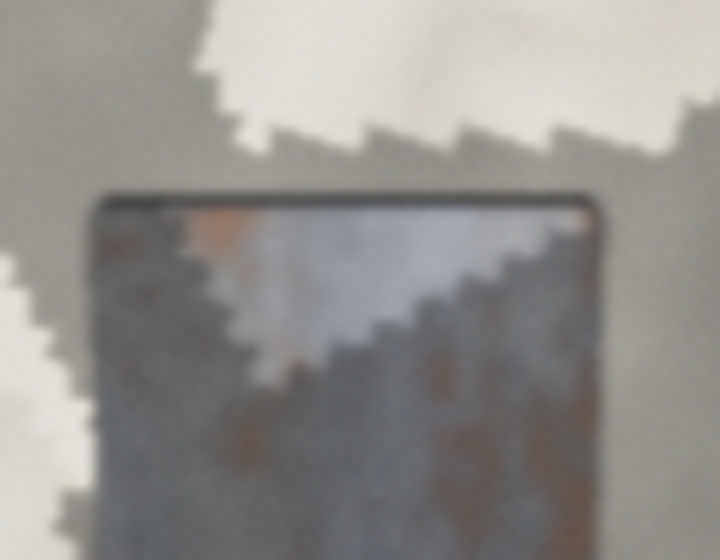

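The rear end measures at jig x≈-95.0 (home is -95), and the bar didn't move as the push rose to 20 N, so it is home. Next: release, rise and look at the handle.

```bash
cat >> h.py <<'E'
from scipy.spatial.transform import Rotation as Ro
R0=Ro.from_euler("xyz",[np.pi,0,al])
def pose(th,k,G0=None,off=17.0):
    # th guard angle
    a0=np.arctan2(42,90); r=np.hypot(90,42)
    gx,gz=135-r*np.cos(a0+th), 50+r*np.sin(a0+th)
    R=Ro.from_rotvec(np.array([jy[0],jy[1],0])*k*th)*R0
    G=np.array(jp(gx,0,gz)); return list(G+off*R.as_matrix()[:,2]), list(R.as_euler("xyz"))
E
python3 - <<'E'
from h import *
env.line_to(jp(-44.5,0,15.2),speed=60); env.hold(.1); print(fj(sensors.read_wrist_force()).round(1),tj(sensors.read_position()).round(1))
claw.move_gripper(42); env.hold(.05); print(fj(sensors.read_wrist_force()).round(1),tj(sensors.read_position()).round(1))
env.line_to(jp(-46,0,150),speed=200)
env.reach(jp(40,0,185),[np.pi,0,al]); env.hold(.1)
print(sensors.read_t(),sensors.read_position())
import pickle
c=imaging.camera_info("wrist"); im=imaging.snapshot("wrist"); cv2.imwrite("pics/w8.png",im[:,:,::-1]); pickle.dump(c,open("c8.pkl","wb"))
im=imaging.snapshot("top"); crop(im[:,:,::-1],220,160,200,150,4,"pics/t8.png")
for k in (.6,1):
  for th in (0,.3,.6,.873):
    p,o=pose(th,k); s=solver.inverse_kinematics(p,o); print(k,th,np.round(p),None if s is None else np.round(s,2))
E
```

```text
[-6.7  0.6  3.6] [-45.7  -0.2  14.8]
[0.7 1.1 0.3] [-43.4   0.   15.3]
26.3417 [ 498.80022087 -378.10256822  184.28784241]
0.6 0 [ 501. -383.   75.] [-0.72  0.5   1.72 -0.    0.93  0.54]
0.6 0.3 [ 505. -396.  100.] [-0.77  0.57  1.56  0.09  1.18  0.44]
0.6 0.6 [ 511. -415.  120.] [-0.82  0.68  1.37  0.15  1.43  0.39]
0.6 0.873 [ 518. -437.  131.] [-0.86  0.8   1.18  0.2   1.65  0.37]
1 0 [ 501. -383.   75.] [-0.72  0.5   1.72 -0.    0.93  0.54]
1 0.3 [ 504. -394.  100.] [-0.8   0.63  1.48  0.14  1.31  0.41]
1 0.6 [ 510. -412.  121.] [-0.85  0.82  1.2   0.23  1.68  0.37]
1 0.873 [ 516. -432.  135.] [-0.89  1.02  0.92  0.31  2.01  0.38]
```

View pics/w8.png

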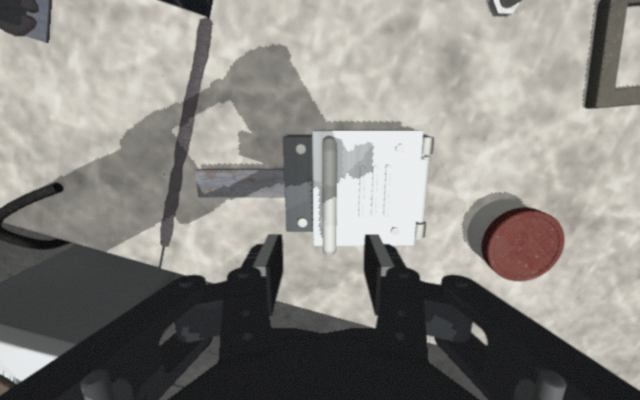

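View pics/t8.png

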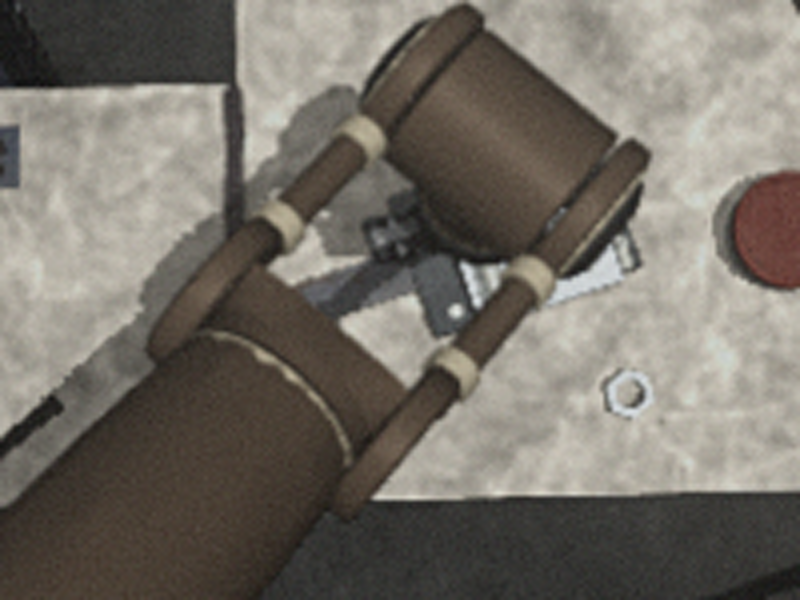

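w8 shows the handle from (330,137) to (330,252), the bar still in the slot with its rear end at (196,182), and the guard shut. I'll triangulate the handle against w1, then grip it.

Run:
```python
from h import *
import pickle
D=pickle.load(open("D.pkl","rb")); c=pickle.load(open("c8.pkl","rb"))
X,e=tri([(D[0],(270+366/5,458/5)),(c,(329.5,194.5))]); print("handle jig",tj(X).round(1),np.round(e,1))
# end points
for a,b in (((270+97/5,458/5),(330,253)),((270+635/5,458/5),(329.5,136.5))):
    X,e=tri([(D[0],a),(c,b)]); print(tj(X).round(1),np.round(e,1))
print("bar rear",[tj(atz(c,u,22)).round(1) for u in ((196,168),(196,197))])
print("mouth edge",[tj(atz(c,u,34)).round(1) for u in ((284,136),(284,232))])
```

```text
handle jig [46.7 -1.8 60.3] [0.6 0.6]
[ 36.8  32.2 252.9] [5.5 5.5]
[ 18.3  77.8 608.3] [17.3 17.3]
bar rear [array([-92.7,  17. ,  22. ]), array([-96.3, -14.4,  22. ])]
mouth edge [array([ 2. , 50.4, 34. ]), array([ -1.4, -49.6,  34. ])]
```

Run:
```python
from h import *
a=cv2.imread("pics/w8.png"); crop(a,275,120,160,130,5,"pics/w8c.png")
```

```text
(no output)
```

View pics/w8c.png

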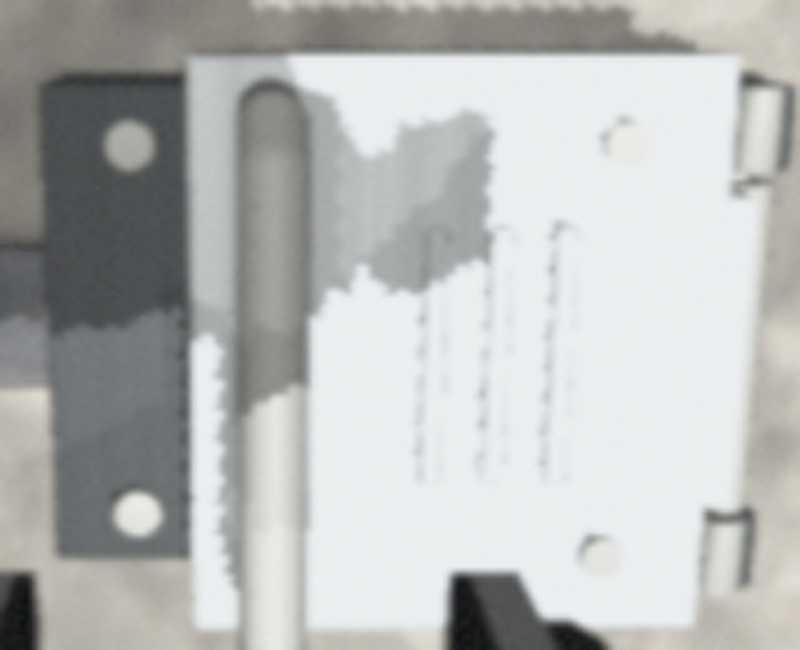

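Run:
```python
from h import *
import pickle
D=pickle.load(open("D.pkl","rb")); c=pickle.load(open("c8.pkl","rb"))
q=lambda u,v:(275+u/5,120+v/5); w=lambda u,v:(270+u/5,v/5); w1=lambda u,v:(240+u/5,90+v/5)
for n,a,b in (("handle+y",w(97,458),q(270,80)),("handle-y",w(635,458),(275+274/5,252.5)),("guard fr +y",w1(240,97),q(187,55)),("guard fr -y",w1(768,97),q(194,628)),("bridge+y",w1(282,236),q(42,84)),("bridge-y",w1(710,236),q(57,556))):
    X,e=tri([(D[0],a),(c,b)]); print(n,tj(X).round(1),np.round(e,1))
print("bridge@34",[tj(atz(c,u,34)).round(1) for u in (q(42,84),q(57,556))])
print("handle@92",[tj(atz(c,u,92)).round(1) for u in (q(270,80),q(272,330),(275+274/5,252.5))], [tj(atz(D[0],u,92)).round(1) for u in (w(97,458),w(635,458))])
print("pred handle px in w8",proj(c,[jp(45,0,92)]),proj(c,[jp(45,40,92)]))
```

```text
handle+y [45.6 52.4 72.8] [0.6 0.6]
handle-y [ 46.4 -54.6  73. ] [0.1 0.1]
guard fr +y [30.1 56.1 54.1] [0.4 0.4]
guard fr -y [ 30.3 -57.3  51.2] [0.4 0.4]
bridge+y [-0.1 49.8 29.3] [0.9 0.9]
bridge-y [ -0.4 -51.2  27.2] [0.7 0.7]
bridge@34 [array([ 1.4, 49.6, 34. ]), array([  1.2, -48.7,  34. ])]
handle@92 [array([44.8, 53.7, 92. ]), array([45.3, 13.7, 92. ]), array([ 46.1, -45.5,  92. ])] [array([44.6, 50.2, 92. ]), array([ 44.7, -50.1,  92. ])]
pred handle px in w8 [[328.90146063 202.16112353]] [[329.20562505 153.65125738]]
```

Run:
```python
from h import *
s=cv2.imread("pics/scene0.png"); cs=imaging.camera_info("scene")
o=cv2.resize(s[190:260,290:370],None,fx=8,fy=8,interpolation=cv2.INTER_CUBIC)
for z,col in ((92,(0,0,255)),(73,(255,0,0))):
    P=proj(cs,[jp(45,-50,z),jp(45,50,z)]); Q=[tuple(int(x) for x in ((p-[290,190])*8+4)) for p in P]; print(z,P)
    cv2.line(o,Q[0],Q[1],col,1)
cv2.imwrite("pics/so.png",o)
```

```text
92 [[348.66757183 207.19626559]
 [307.5700663  204.68514302]]
73 [[348.53474162 214.08525736]
 [307.73876108 211.51756314]]
```

View pics/so.png

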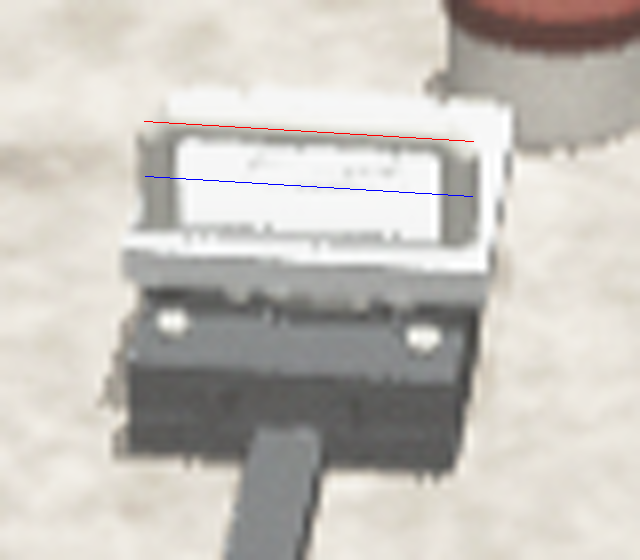

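The scene view supports z=92 (the red line lies on the handle bar). The short-baseline wrist triangulation (73) is unreliable: it also reads low on the bridge. Descending with a force check.

Run:
```python
from h import *
p,o=pose(0,.7)
env.line_to([p[0],p[1],110],o,speed=150); f0=sensors.read_wrist_force()
env.line_to(p,o,speed=80); env.hold(.05); print("down",fj(sensors.read_wrist_force()-f0).round(1),tj(sensors.read_position()).round(1))
claw.move_gripper(4); env.hold(.1); print("grip",sensors.read_opening(),fj(sensors.read_wrist_force()-f0).round(1),tj(sensors.read_position()).round(1),sensors.read_t())
im=imaging.snapshot("scene"); crop(im[:,:,::-1],240,150,200,150,4,"pics/s9.png")
im=imaging.snapshot("wrist"); cv2.imwrite("pics/w9.png",im[:,:,::-1])
```

```text
down [ 1.4  0.2 -1.9] [45.1  0.1 74.9]
grip 9.971498647971865 [-3.4 -0.9  5.4] [44.4  0.2 75.7] 28.2167
```

View pics/w9.png

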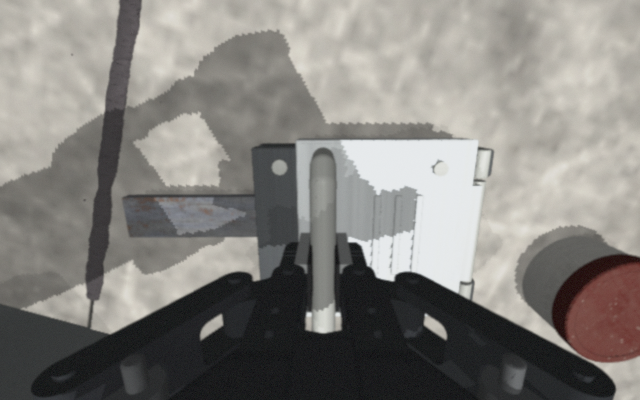

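View pics/s9.png

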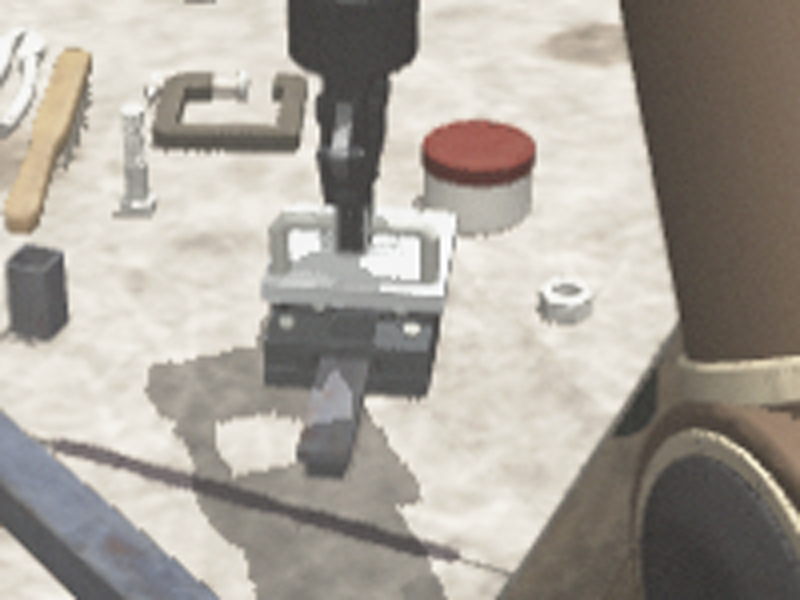

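The handle is gripped: the reading of 10 mm carries the same -2 mm offset as the bar grip. Swinging it open.

Run:
```python
from h import *
for th in np.radians([7,14,21,28,35,42,50]):
    p,o=pose(th,.7); env.line_to(p,o,speed=45)
    f=fj(sensors.read_wrist_force()); q=sensors.read_position(); R=Ro.from_euler("xyz",sensors.read_tool_rot()).as_matrix()
    G=tj(q-17*R[:,2]); v=[135-G[0],G[2]-50]
    print(np.degrees(th).round(),f.round(1),"G",G.round(1),"r",np.hypot(*v).round(1),"ang",(np.degrees(np.arctan2(v[1],v[0]))-25.02).round(1),sensors.read_opening().round(1))
    if np.abs(f).max()>35: print("STOP");break
env.hold(.2)
f=fj(sensors.read_wrist_force());print(f.round(1),sensors.read_t())
im=imaging.snapshot("scene"); crop(im[:,:,::-1],240,130,200,150,4,"pics/s10.png")
im=imaging.snapshot("wrist"); cv2.imwrite("pics/w10.png",im[:,:,::-1])
im=imaging.snapshot("top"); crop(im[:,:,::-1],220,160,200,150,4,"pics/t10.png")
```

```text
Traceback (most recent call last):
AttributeError: 'float' object has no attribute 'round'
```

The script stopped on a print bug after the 7° segment. I'll continue from there.

Run:
```python
from h import *
for th in np.radians([14,21,28,35,42,50]):
    p,o=pose(th,.7); env.line_to(p,o,speed=45)
    f=fj(sensors.read_wrist_force()); q=np.array(sensors.read_position()); R=Ro.from_euler("xyz",sensors.read_tool_rot()).as_matrix()
    G=tj(q-17*R[:,2]); v=[135-G[0],G[2]-50]
    print(round(np.degrees(th)),f.round(1),"G",G.round(1),"r",round(float(np.hypot(*v)),1),"ang",round(float(np.degrees(np.arctan2(v[1],v[0]))-25.02),1),round(float(sensors.read_opening()),1))
    if np.abs(f).max()>35: print("STOP");break
env.hold(.2)
f=fj(sensors.read_wrist_force());print(f.round(1),sensors.read_t())
im=imaging.snapshot("scene"); crop(im[:,:,::-1],240,130,200,150,4,"pics/s10.png"); cv2.imwrite("pics/s10f.png",im[:,:,::-1])
im=imaging.snapshot("wrist"); cv2.imwrite("pics/w10.png",im[:,:,::-1])
im=imaging.snapshot("top"); crop(im[:,:,::-1],220,160,200,150,4,"pics/t10.png")
import pickle; pickle.dump(imaging.camera_info("wrist"),open("c10.pkl","wb"))
```

```text
14 [-4.3  2.2 -2.2] G [ 55.7   0.2 111.2] r 100.2 ang 12.6 9.8
21 [-6.3  3.1 -1.5] G [ 63.1   0.3 119.8] r 100.2 ang 19.1 9.9
28 [-8.   0.9  1.9] G [ 73.    0.3 128.9] r 100.3 ang 26.8 9.9
35 [-6.9  1.3  1.9] G [ 82.6   0.4 135.6] r 100.4 ang 33.5 9.6
42 [-6.3  1.2  3.6] G [ 94.4   0.4 142. ] r 100.5 ang 41.2 9.8
50 [-7.1  0.9  3.9] G [107.2   0.4 146.7] r 100.6 ang 48.9 9.4
[-6.2  1.4  4.1] 31.375
```

View pics/s10.png

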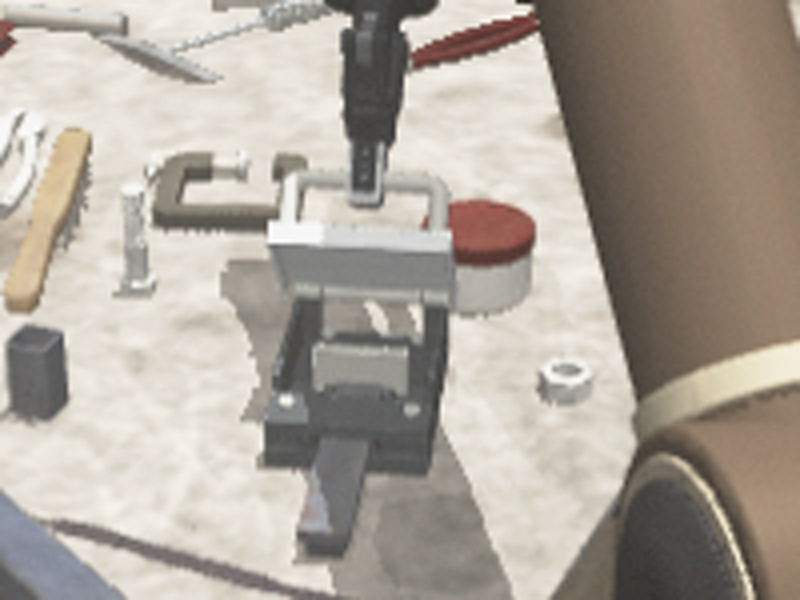

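View pics/w10.png

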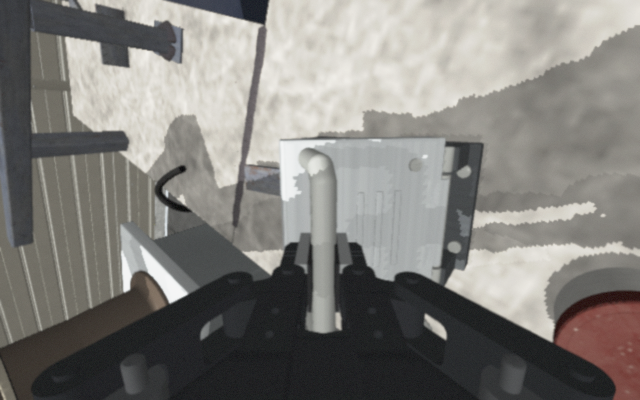

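View pics/t10.png

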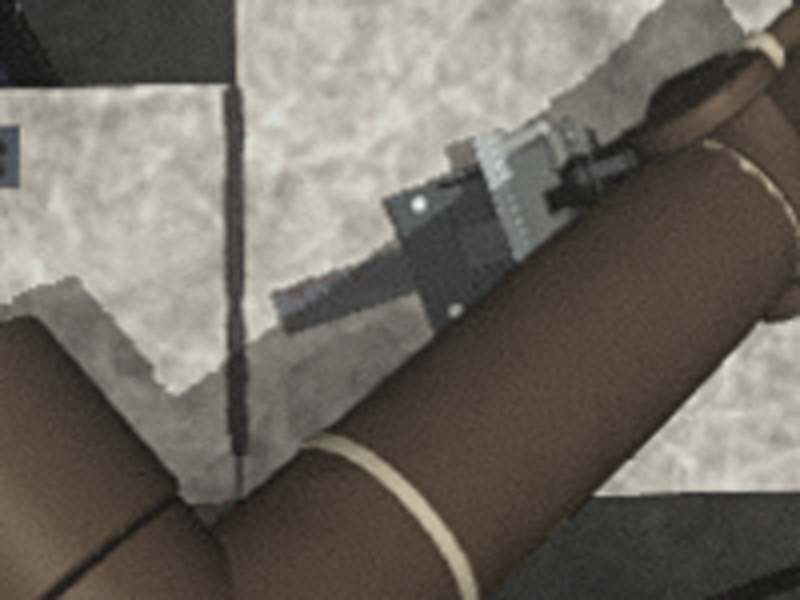

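Run:
```python
from h import *
cs=imaging.camera_info("scene");ct=imaging.camera_info("top")
def rot(X,th):
    x,y,z=X; dx,dz=135-x,z-50; r=np.hypot(dx,dz); a=np.arctan2(dz,dx)+th; return jp(135-r*np.cos(a),y,50+r*np.sin(a))
for th in (0,45,50,55):
    t=np.radians(th)
    for n,X in (("edge+",(32,56,55)),("edge-",(32,-56,55)),("hand",(45,0,92))):
        print(th,n,((proj(cs,[rot(X,t)])[0]-[240,130])*4).round(), end=" ")
    print()
print("bar rear top",[tj(atz(ct,(220+u/4,160+v/4),22)).round(1) for u,v in ((274,293),(288,334))])
print("bar rear scene",[tj(atz(cs,(240+u/4,130+v/4),22)).round(1) for u,v in ((298,545),(347,553))])
print("bar px pred scene",[((proj(cs,[jp(-95,y,22)])[0]-[240,130])*4).round() for y in (15,-15)],"top",[((proj(ct,[jp(-95,y,22)])[0]-[220,160])*4).round() for y in (15,-15)])
```

```text
0 edge+ [258. 362.] 0 edge- [441. 373.] 0 hand [352. 304.] 
45 edge+ [265. 232.] 45 edge- [449. 243.] 45 hand [364. 187.] 
50 edge+ [267. 219.] 50 edge- [450. 229.] 50 hand [365. 178.] 
55 edge+ [268. 206.] 55 edge- [451. 216.] 55 hand [367. 169.] 
bar rear top [array([-92.8,  13.3,  22. ]), array([-92.8, -16. ,  22. ])]
bar rear scene [array([-109.1,   10. ,   22. ]), array([-113.1,  -18. ,   22. ])]
bar px pred scene [array([293., 530.]), array([346., 534.])] top [array([270., 292.]), array([284., 334.])]
```

The scene overlay puts the guard at 48–49°, which agrees with the kinematics (48.9°). The bar's rear end hasn't moved since the push (s9 versus s10). I'll nudge about 1°, settle, recheck and hand in.

Run:
```python
from h import *
p,o=pose(np.radians(51),.7); env.line_to(p,o,speed=20); env.hold(.5)
q=np.array(sensors.read_position()); R=Ro.from_euler("xyz",sensors.read_tool_rot()).as_matrix()
G=tj(q-17*R[:,2]); v=[135-G[0],G[2]-50]
print("ang",np.degrees(np.arctan2(v[1],v[0]))-25.02,fj(sensors.read_wrist_force()).round(1),sensors.read_opening(),sensors.read_t())
im=imaging.snapshot("scene")[:,:,::-1]; a=cv2.imread("pics/s10f.png"); 
o=np.hstack([im[225:285,295:345],cv2.imread("pics/scene0.png")[225:285,295:345]]); cv2.imwrite("pics/s11.png",cv2.resize(o,None,fx=7,fy=7,interpolation=cv2.INTER_CUBIC))
env.job_done()
```

```text
ang 49.639561157930615 [-7.9  1.7  4.4] 9.546252071913134 32.275
the job is handed in; nothing more can be done
```

View pics/s11.png

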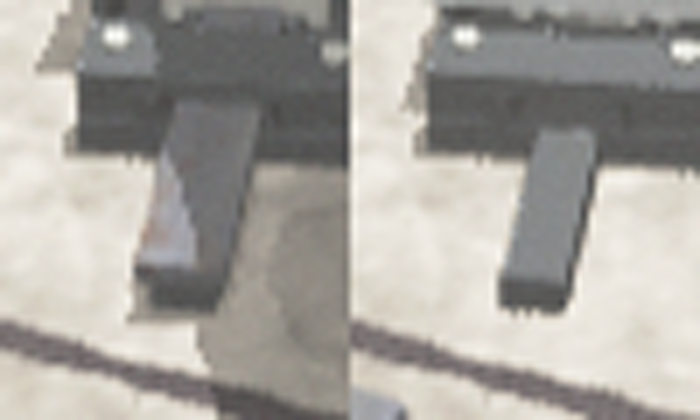

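The bar is fully home in the slot, and the arm is holding the guard at about 50° open by its handle. I handed the job in at 32.3 s of the 51 s allowed.

- **Bar:** I gripped it near its centre and slid it along the tongue with the guard shut. Then I regripped it further back and pushed until it stopped dead. It did not move while the push rose to about 20 N. The wrist camera put its rear end at jig x ≈ -95 mm, which is the home position. The last pictures show it unmoved and just past the tongue's end.
- **Guard:** It reads 49.6° from the arm's position. One step earlier the arm read 48.9°, and the scene camera showed 48–49° there. The wrist force while holding is about 9 N.
- **Bystanders:** The nut, tin and tube look unmoved in the pictures.

Some checks did not agree:
- **Handle height:** Triangulating from two close wrist views gave 73 mm instead of 92 mm. That method also read low on the bridge. The scene view and the grip itself confirmed 92 mm.
- **Bar end:** The top camera put the bar's rear end about 2 mm off, at -92.8 mm, roughly its calibration error. A reading from the scene camera gave about -110 mm; I think I picked the bottom edge of the end face, so I discarded it.
- **Final slide:** After the regrip the bar dragged with a steady 7–12 N, where the first slide had been free.
- **Script error:** A print error stopped the guard-opening script after its first step. The arm kept its grip and I carried on from there.

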